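# Latch the sample carriage of a bench photometer and start the reading

## Task

The two-lane photometer has a sprung sample carriage in each lane. With a fingertip, push the carriage that carries the short vial in past its catch and let it go, so that it springs back and stays latched at the middle, reading position; then press the start button on top of the hood and let it come up again. Only push and press: do not touch or lift the vial or the tall bottle, and leave the other carriage and the things around the photometer where they are.

Things in the scene. Friction and masses are not known exactly. Their poses are not given: they have to be found in the camera images.
- reader: white bench photometer, fixed. Origin on the bench between its two lanes; x points from the front (push plates) into the hood, y to its left, z up. Lanes run along x at y = +0.045 (left) and -0.045 (right). The hood, open in front, covers x = -0.020 to 0.072, y = +-0.103, top 120 mm high. At x = -0.049, y = +-0.071 stand the steel stop pins with black knobs, up to 80 mm high
- carriage_left (a joint): left (+y) carriage: 0 = sprung out against its front stop; grows in m as pushed in along the reader's +x; inner stop at 0.070. The spring pushes back with 3 N at 0, 9 N at 0.070, plus 1 N per 0.05 m/s. Let go from beyond 0.048 it returns only to 0.040 and stays latched there by its stop pin (reading position, pocket under the hood's front edge); let go short of 0.040, it springs out to 0
- carriage_right (a joint): right (-y) carriage: 0 = sprung out against its front stop; grows in m as pushed in along the reader's +x; inner stop at 0.070. The spring pushes back with 3 N at 0, 9 N at 0.070, plus 1 N per 0.05 m/s. Let go from beyond 0.048 it returns only to 0.040 and stays latched there by its stop pin (reading position, pocket under the hood's front edge); let go short of 0.040, it springs out to 0
- push_left (a point): centre of the robot-facing flat side of the left lane's upright push plate (46 mm wide, 6 mm thick; its top edge 28 mm above this point, which is 50 mm above the bench). Moves with the carriage. Push here along the reader's +x
- push_right (a point): centre of the robot-facing flat side of the right lane's upright push plate (46 mm wide, 6 mm thick; its top edge 28 mm above this point, which is 50 mm above the bench). Moves with the carriage. Push here along the reader's +x
- vial: the short vial with a screw cap, 25 mm diameter, 50 mm tall, standing loose in the round pocket of one of the two carriages (which one varies), 105 mm behind the front side of that carriage's push plate. Origin at the centre of its underside, 18 mm above the bench
- vial_mid (a point): centre of the short vial, half-way up; its y in the reader's frame tells the lane
- bottle: the tall slim bottle, 24 mm diameter, 85 mm tall, standing loose in the pocket of the other carriage, which must stay out. Origin at the centre of its underside
- bottle_mid (a point): centre of the tall bottle, half-way up
- start_button_top (a point): centre of the top face of the round start button, 26 mm diameter, on the left part of the hood's top; press straight down
- start_button (a joint): start button: 0 = up, grows to 0.006 m fully pressed; sprung, 5 N when fully down; it counts as pressed beyond 0.004
- dish: petri dish, 89 mm diameter, 16 mm high, lying left of the photometer; bystander, origin under its centre
- dropper: dropper bottle, 31 mm diameter, 72 mm tall, standing right of the photometer; bystander, origin under its centre
- glass_beaker: beaker, 72 mm diameter, 90 mm tall, standing left of the photometer's hood; bystander, origin under its centre
Things that resemble listed ones, but are neither listed nor needed, are in the scene too. There is more than one size of the vial; the job needs the smaller.

How it is judged (in metres and radians):
On the way, in this order (a step that is already met when the one before it is completed fails the run):
1. the short vial's carriage is pushed in past its catch (((y of vial_mid in the frame of reader above 0 m and value of joint carriage_left above 0.048 m) or (not (y of vial_mid in the frame of reader above 0 m) and value of joint carriage_right above 0.048 m))).
2. it has sprung back and rests latched at the reading position (((y of vial_mid in the frame of reader above 0 m and value of joint carriage_left between 0.037 and 0.043 m) or (not (y of vial_mid in the frame of reader above 0 m) and value of joint carriage_right between 0.037 and 0.043 m))), for 0.3 s.
3. the start button is pressed (value of joint start_button above 0.004 m), for 0.05 s.
At the end, for the whole second after the job is handed in: The short vial's carriage is latched at 0.040 m (within 3 mm), the vial standing in its pocket there (within 7 mm along the lane, 6 mm across) at rest and upright; the other carriage is fully out (under 4 mm) with the tall bottle upright and within 6 mm of its start; the start button is up again (((y of vial_mid in the frame of reader above 0 m and (value of joint carriage_left between 0.037 and 0.043 m and value of joint carriage_right below 0.004 m)) or (not (y of vial_mid in the frame of reader above 0 m) and (value of joint carriage_right between 0.037 and 0.043 m and value of joint carriage_left below 0.004 m))) and (y of vial_mid in the frame of reader between 0.039 and 0.051 m or y of vial_mid in the frame of reader between -0.051 and -0.039 m) and x of vial_mid in the frame of reader between -0.012 and 0.002 m and distance of bottle_mid from where it was at the start of the episode below 0.006 m and angle between each of vial, bottle's own z axis and vertical below 0.2 rad and z of vial_mid in the frame of reader between 0.037 and 0.049 m and z of bottle_mid in the frame of reader between 0.0545 and 0.0665 m and value of joint start_button below 0.0015 m and linear speed of vial below 0.02 m/s); the robot touches nothing.
It fails at once if the start button was pressed while the short vial's carriage was not latched in the reading position (value of joint start_button above 0.003 m and not ((y of vial_mid in the frame of reader above 0 m and value of joint carriage_left between 0.037 and 0.043 m) or (not (y of vial_mid in the frame of reader above 0 m) and value of joint carriage_right between 0.037 and 0.043 m))).
It fails at once if the carriage with the tall bottle was pushed ((y of vial_mid in the frame of reader above 0 m and value of joint carriage_right above 0.01 m) or (not (y of vial_mid in the frame of reader above 0 m) and value of joint carriage_left above 0.01 m)).
It fails at once if the vial or the bottle was touched by the robot (contact force between any of the fingers, the arm and vial above 1 N or contact force between any of the fingers, the arm and bottle above 1 N).
It fails at once if the vial or the bottle was lifted out of its pocket or tipped (z of vial_mid in the frame of reader above 0.055 m or z of bottle_mid in the frame of reader above 0.0725 m or angle between any of vial, bottle's own z axis and vertical above 0.35 rad).
It fails at once if a bystander was shoved, lifted or knocked over (distance of any of dish, dropper, glass_beaker from where it was at the start of the episode above 0.02 m or angle between any of dish, dropper, glass_beaker's own z axis and vertical above 0.35 rad).
It also fails if it takes over 43 s, if anything falls off the work surface, if the arm or the gripper's body presses on something with over 40 N, if the wrist force passes 120 N, or if a joint passes its speed limit or range.

## Robot

A 6-joint arm with a two-finger parallel gripper is mounted at the origin on a cart in front of the work surface, level with it; the furniture and walls round the work are solid. World frame = base frame: x ahead of the robot, y to its left, z up, the work surface at z = 0. Lengths are in m, angles in degrees, forces in N, time in s.
With the tool pointing down it reaches from about 0.3 to 0.75 m from the base axis. Payload 8.5 kg.
Tool frame: the origin (TCP) lies at the very end of the fingers, on their centre line; the grasp point (between the pads) lies 19 mm behind it; z points along the fingers, y is the direction in which the jaws open and shut (so a half turn about z gives the same grasp; the last joint's range is limited). The gripper opens to 85 mm and grips with 20 to 120 N. Pads are 22 mm wide; open, the fingers measure 114 mm over their backs; the gripper's body (76 mm by 85 mm) begins 54 mm behind the grasp point. The pads swing forward as they close: fully open they stand 13 mm farther back than shut.
Start: joints at [-82.924, 21.807, 74.336, -0, 83.858, -12.336], TCP at [0.183, -0.519, 0.201] pointing down, gripper open.
Joint ranges: [-178.18, 178.18], [-50.72, 133.34], [12.68, 142.11], [-81.47, 261.47], [9.98, 163.14], [-165.26, 165.26]. Speed limits (degrees/s): [136.94, 136.94, 180, 180, 180, 180].

## Interface

Orientations are given as a 3x3 rotation matrix whose columns are the frame's x, y, z axes.
In Python, from rig import env, vision, close_job, spotter gives the robot as it stands. The module is installed in compiled form; this text tells all that it offers.
- The arm moves only by the tool jog_arm, never from a script. Its argument "plan" is a list that holds one entry, the list of rows, each a list of 6 numbers: the shift along the tool's x, y, z in units of 40 mm (1.0 is 40 mm), then the turn, a rotation vector about the tool's x, y, z in units of 0.15 rad (1.0 is 0.15 rad). A call has 1 to 10 rows; each row shifts and turns the commanded pose from where the row before left it, along the tool's axes as they then stand; what a row does not reach is not made up. A row lasts 1/10 s, in which the tool goes at most 50 mm and 8.59 degrees, less where a joint would pass 70% of its speed; a pose out of reach is approached as far as the arm can. A call with a number of a shift or a turn outside -1 to 1 is refused whole. A call with a gripper value outside its range is refused whole. "grip" is the opening, from -1 (shut) to 1 (fully open), set as the call begins (left out, the last holds). The fingers move at their own pace and stop on an object; "squeeze" is the grip in N (left out, the last holds). Time passes only in rows, so rows that do not move let the fingers close. It gives the time, the measured TCP pose, the force and the opening at its end, in the units of the state.
- env.observe(): the state, without advancing time (a new reading comes with each control period).
- vision.get_image(name): name is "side" or "top"; returns (picture, depth): 400x640x3 uint8, red, green, blue; 400x640 float32, m along the optical axis (not along the pixel's ray), 0 where there is no reading.
- vision.camera_info(name): a dict with "fx", "fy", "cx", "cy" (pixels), "rvec" (rotation vector, rad) and "tvec" (3), from world to camera coordinates, as OpenCV has them. Camera axes: x right, y down, z forward; pixel columns grow to the right and rows downward; lengths in m; the calibration is good to about 2 mm. A picture is of the moment at which its call begins. camera_info takes no time and is no camera call.
- close_job(): hands the job in, once; it reports no verdict.
Trained networks look in the newest picture that a camera, given by its name, has taken for a name from the list of things; names that differ only in an ending like _2 or _b are one class to them, and where a whole thing is asked for, a point or a joint stands for the part that bears it (a point fixed in the world has none). Each returns a list of dicts, best first, with "score" (0 to 1); they miss things now and then, are a little off and sometimes report something else, mostly with a low value. They report only what shows in the picture. A call takes as long as a camera call. They do not tell look-alikes from the thing itself.
- spotter.trace(camera, query): "pixels" (400x640 bool, what is visible of it) and "rect" ([left, top, right, bottom] in pixels, round what is visible of it).
The state is a dict: "time_s": time; "q": joint angles; "qvel": joint speeds; "joint_efforts": joint torques, N m; "position": TCP position; "tool_rot": TCP orientation; "ft_force": force on the tool from outside, world axes, zero at the start; "wrist_torque": the same for the moment, N m; "grip_width": finger opening in m.
Only numpy, scipy, OpenCV 4.12 (cv2) and the standard library are available. Lean on these libraries where they do the work, as an engineer would, in place of code of your own. Each camera call takes 0.05 s, during which the arm holds its last target.

## Working session

There is one attempt and no reset: what is moved stays moved. The work goes in short steps, Python scripts to look and compute and a tool call to move; the robot and the scene stay as the last step left them, time stands still between calls to the robot, and variables do not carry over. Pictures are saved under pics/ and viewed, and the job is handed in when it is done.

Besides the shell and the picture viewer there is one more tool, called after "Request:" as name(argument=value, ...), one argument or row to a line, values as JSON. jog_arm: Moves the arm, as the interface text tells. Its arguments: {"type":"object","properties":{"plan":{"type":"array"},"grip":{"type":"number"},"squeeze":{"type":"number"}},"required":["plan"]}

```bash
mkdir -p pics
cat > h.py <<'E'
import numpy as np, cv2
from rig import env, vision, close_job, spotter
def cam(n):
    c=vision.camera_info(n); R=cv2.Rodrigues(np.array(c["rvec"],float))[0]; return c,R,np.array(c["tvec"],float).ravel()
def world(n,depth):
    c,R,t=cam(n); v,u=np.mgrid[0:depth.shape[0],0:depth.shape[1]]
    P=np.stack([(u-c["cx"])/c["fx"]*depth,(v-c["cy"])/c["fy"]*depth,depth],-1)
    return (P-t)@R
def proj(n,p):
    c,R,t=cam(n); q=R@np.array(p)+t; return c["fx"]*q[0]/q[2]+c["cx"],c["fy"]*q[1]/q[2]+c["cy"]
E
python3 - <<'E'
from h import *
for n in("side","top"):
    im,d=vision.get_image(n); cv2.imwrite(f"pics/{n}0.png",im[:,:,::-1]); np.savez(f"{n}0.npz",im=im,d=d)
    c,R,t=cam(n); print(n,c["fx"],-R.T@t,R[2])
s=env.observe(); print(s["time_s"],s["position"],s["tool_rot"],s["grip_width"],s["ft_force"])
E
```

```text
side 470.99113789553684 [0.39908402 0.74818588 0.54545705] [ 0.22939145 -0.81744292 -0.52836222]
top 441.54211531667346 [0.53594138 0.02513709 1.07689   ] [ 0.07049839 -0.00209458 -0.99750969]
0.1 [ 0.18274056 -0.51845068  0.20019614] [[ 9.43150830e-01  3.32364971e-01 -1.96239739e-04]
 [ 3.32364956e-01 -9.43150065e-01  1.22101862e-03]
 [ 2.20740296e-04 -1.21682794e-03 -9.99999235e-01]] 0.0856122333447615 [0.71569273 0.22615996 0.07841409]
```

View pics/side0.png

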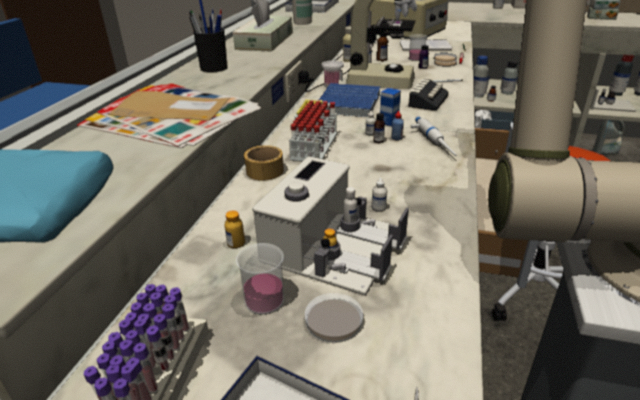

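View pics/top0.png

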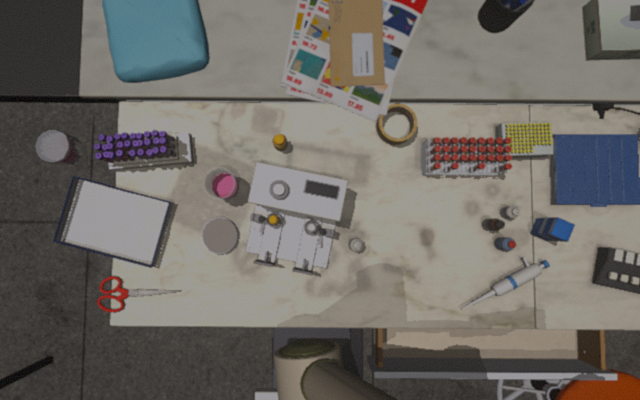

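The side view shows the photometer at about (300,215), with an orange-capped item in the near lane (330,238) and a grey taller one in the far lane (350,208). In the top view the orange cap is at (272,219) in the left lane, the grey one at (312,227), and the button at (279,189). A larger amber bottle stands behind the hood at top (280,142), outside any pocket. I'll enlarge and measure these.

Run:
```python
from h import *
a=np.load("top0.npz");b=np.load("side0.npz")
c1=cv2.resize(a["im"][130:290,190:390],None,fx=2.9,fy=2.9,interpolation=cv2.INTER_CUBIC)[:, :, ::-1]
cv2.imwrite("pics/ctop.png",c1)
cv2.imwrite("pics/cside.png",cv2.resize(b["im"][150:300,220:420],None,fx=4,fy=4,interpolation=cv2.INTER_CUBIC)[:,:,::-1])
Wt=world("top",a["d"]);Ws=world("side",b["d"])
for n,p in dict(amber=(280,142),vial=(272,219),bott=(312,227),btn=(279,189),hood=(300,205),bench=(230,280),dropper=(357,245)).items(): print(n,Wt[p[1],p[0]].round(4))
for n,p in dict(vialS=(330,234),botS=(350,196)).items(): print(n,Ws[p[1],p[0]].round(4))
# hood top
m=(np.abs(Wt[...,2]-0.12)<0.006)&(Wt[...,0]>.3)&(Wt[...,0]<.75)&(np.abs(Wt[...,1]-.05)<.25)
n,l,st,ce=cv2.connectedComponentsWithStats(m.astype(np.uint8))
i=1+np.argmax(st[1:,4]); P=Wt[l==i]; print(st[i],P[:,2].mean())
r=cv2.minAreaRect(P[:,:2].astype(np.float32)*1000); print(r, cv2.boxPoints(r))
for n in("top","side"):
  for q in("vial","bottle","start_button_top","push_left","push_right","dish","dropper","glass_beaker"):
    try:
      for o in spotter.trace(n,q)[:3]:
        W=Wt if n=="top" else Ws
        px=o["pixels"]&(W[...,2]<.3); print(n,q,round(o["score"],2),np.array(o["rect"]).round(), np.median(W[px],0).round(3), W[px].min(0).round(3),W[px].max(0).round(3))
    except Exception as e: print(q,e)
```

```text
amber [0.7348 0.0995 0.0714]
vial [0.5575 0.1154 0.0683]
bott [0.54   0.0241 0.1048]
btn [0.6197 0.0949 0.1424]
hood [0.5875 0.0506 0.1171]
bench [0.4113 0.2201 0.0024]
dropper [ 0.5005 -0.0781  0.0737]
vialS [0.5559 0.1226 0.0672]
botS [0.54   0.034  0.0916]
[ 248  162  100   59 3644] 0.1204917178392911
((618.7064208984375, 56.65699005126953), (206.0342559814453, 92.1766128540039), 78.80154418945312) [[553.4889   -35.448013]
 [643.9105   -53.34944 ]
 [683.92395  148.762   ]
 [593.5023   166.66342 ]]
top vial 0.7 [271. 133. 286. 152.] [0.738 0.101 0.053] [ 0.726  0.086 -0.004] [0.769 0.12  0.074]
top bottle 0.43 [304. 221. 316. 234.] [0.54  0.026 0.083] [0.529 0.014 0.018] [0.552 0.038 0.106]
top bottle 0.17 [297. 217. 322. 275.] [0.493 0.035 0.019] [ 0.43  -0.    -0.004] [0.564 0.068 0.082]
top start_button_top 0.41 [269. 181. 285. 193.] [0.622 0.097 0.142] [0.609 0.084 0.128] [0.634 0.111 0.146]
top start_button_top 0.31 [293. 214. 323. 272.] [0.495 0.035 0.019] [ 0.435 -0.    -0.   ] [0.567 0.068 0.082]
top push_left 0.89 [255. 208. 283. 269.] [0.511 0.125 0.019] [0.452 0.091 0.00
[... 1089 characters left out ...]
393. 281.] [0.493 0.133 0.019] [ 0.45   0.043 -0.001] [0.558 0.159 0.079]
side push_right 0.87 [336. 207. 409. 247.] [0.491 0.043 0.019] [ 0.433 -0.089 -0.002] [0.568 0.139 0.08 ]
side dish 0.75 [307. 294. 362. 344.] [0.518 0.258 0.016] [ 0.475  0.191 -0.001] [0.564 0.295 0.019]
side dish 0.22 [327. 239. 390. 278.] [0.495 0.134 0.019] [ 0.45   0.049 -0.001] [0.558 0.159 0.079]
side dropper 0.71 [369. 179. 386. 210.] [ 0.5   -0.067  0.035] [ 0.486 -0.081 -0.002] [ 0.516 -0.06   0.07 ]
side glass_beaker 0.9 [235. 246. 286. 315.] [0.635 0.25  0.059] [ 0.604  0.133 -0.002] [0.73  0.271 0.092]
side glass_beaker 0.31 [323. 226. 339. 252.] [0.554 0.12  0.057] [0.546 0.047 0.011] [0.581 0.127 0.07 ]
```

View pics/ctop.png

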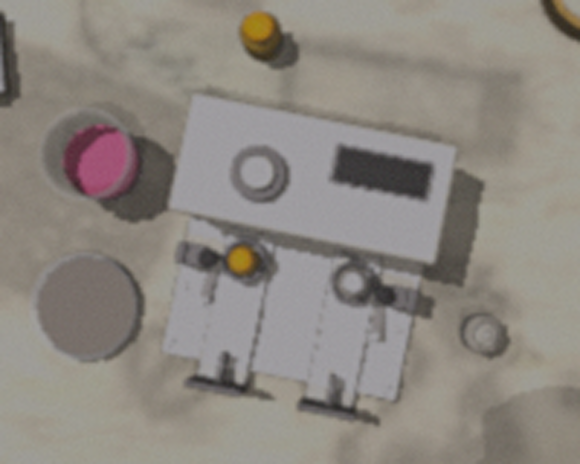

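View pics/cside.png

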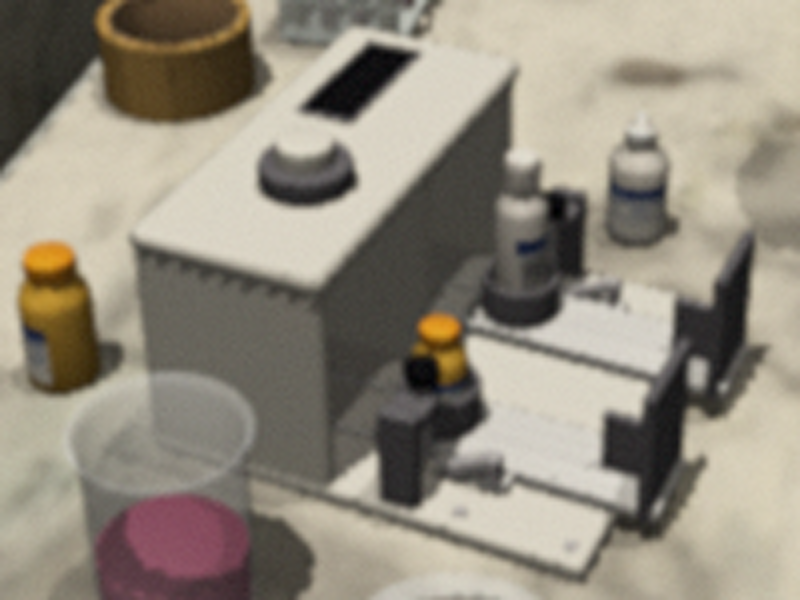

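The short vial is in the left lane. Its cap top is at z≈0.068 and its centre at (0.557, 0.115), which fits the pocket predicted from the hood fit to about 1 mm. The amber look-alike behind the hood stands on the bench outside any pocket and is 72 mm tall, so it isn't the one. The tall bottle, with its top at z≈0.105, is in the right lane. I get reader yaw ≈ -11.2° and origin ≈ (0.593, 0.062).

Next I'll shut the fingers and turn the tool so its x axis lies along the reader's x.

Request:
jog_arm(
  plan=[
    [[0, 0, 0, 0, 0, 0.9], [0, 0, 0, 0, 0, 0.9], [0, 0, 0, 0, 0, 0.9], [0, 0, 0, 0, 0, 0.86], [0, 0, 0, 0, 0, 0], [0, 0, 0, 0, 0, 0]],
  ],
  grip=-1,
  squeeze=20,
)

```text
time_s: 1.5
position: [0.1828, -0.5187, 0.2007]
tool_rot: [[0.982, -0.191, 0.0], [-0.191, -0.982, 0.0], [0.0, -0.0, -1.0]]
ft_force: [-1.2, 0.0, 0.1]
grip_width: 0.0006
```

```bash
cat >> h.py <<'E'
YAW=np.radians(-11.2); O=np.array([.5932,.0617,0]); RR=np.array([[np.cos(YAW),-np.sin(YAW),0],[np.sin(YAW),np.cos(YAW),0],[0,0,1]])
def r2w(p): return O+RR@np.array(p)
def w2r(p): return RR.T@(np.array(p)-O)
def go(pw,yaw=YAW):
    s=env.observe(); R=np.array(s["tool_rot"]); p=np.array(s["position"])
    x=np.array([np.cos(yaw),np.sin(yaw),0]);z=np.array([0,0,-1.]);T=np.stack([x,np.cross(z,x),z],1)
    print("t",s["time_s"],"w",p.round(4),"reader",w2r(p).round(4),"F",np.round(s["ft_force"],2),"grip",round(s["grip_width"],4),"q",np.round(s["q"],1))
    print("shift units",(R.T@(np.array(pw)-p)/.04).round(3),"turn units",(cv2.Rodrigues(R.T@T)[0].ravel()/.15).round(3))
E
python3 -c "
from h import *
go(r2w([-.215,.045,.2]))"
```

```text
t 1.5 w [ 0.1828 -0.5187  0.2007] reader [-0.2899 -0.6491  0.2007] F [-1.17  0.    0.08] grip 0.0006 q [-82.9  21.8  74.3   0.   83.9  18.1]
shift units [  1.936 -17.345   0.019] turn units [-0.    -0.     0.025]
```

Request:
jog_arm(
  plan=[
    [[0.2, -0.9, 0, 0, 0, 0], [0.2, -0.9, 0, 0, 0, 0], [0.2, -0.9, 0, 0, 0, 0], [0.2, -0.9, 0, 0, 0, 0], [0.2, -0.9, 0, 0, 0, 0], [0.2, -0.9, 0, 0, 0, 0], [0.2, -0.9, 0, 0, 0, 0], [0.2, -0.9, 0, 0, 0, 0], [0.2, -0.9, 0, 0, 0, 0], [0.1, -0.9, 0, 0, 0, 0]],
  ],
)

```text
time_s: 2.5
position: [0.3277, -0.179, 0.2009]
tool_rot: [[0.982, -0.191, 0.001], [-0.191, -0.982, -0.0], [0.001, 0.0, -1.0]]
ft_force: [0.5, 0.4, -0.5]
grip_width: -0.0003
```

Request:
jog_arm(
  plan=[
    [[0, -0.9, 0, 0, 0, 0], [0, -0.9, 0, 0, 0, 0], [0, -0.9, 0, 0, 0, 0], [0, -0.9, 0, 0, 0, 0], [0, -0.9, 0, 0, 0, 0], [0, -0.9, 0, 0, 0, 0], [0, -0.9, 0, 0, 0, 0], [0, -0.9, 0, 0, 0, 0], [0, -0.9, 0, 0, 0, 0], [0, 0, 0, 0, 0, 0]],
  ],
)

```text
time_s: 3.5
position: [0.3902, 0.1405, 0.2007]
tool_rot: [[0.982, -0.187, 0.0], [-0.187, -0.982, 0.001], [0.0, -0.001, -1.0]]
ft_force: [0.4, -0.4, 0.4]
grip_width: 0.0001
```

```bash
python3 -c "
from h import *
go(r2w([-.215,.045,.046]))"
```

```text
t 3.5 w [0.3902 0.1405 0.2007] reader [-0.2145  0.0379  0.2007] F [ 0.37 -0.41  0.41] grip 0.0001 q [  3.3   8.1  93.8   0.   78.1 104.1]
shift units [-0.012 -0.174  3.868] turn units [-0.006 -0.001  0.051]
```

Request:
jog_arm(
  plan=[
    [[0, -0.17, 0.8, 0, 0, 0.05], [0, 0, 0.8, 0, 0, 0], [0, 0, 0.8, 0, 0, 0], [0, 0, 0.8, 0, 0, 0], [0, 0, 0.67, 0, 0, 0], [0, 0, 0, 0, 0, 0]],
  ],
)

```text
time_s: 4.1
position: [0.3896, 0.1436, 0.0439]
tool_rot: [[0.98, -0.2, -0.006], [-0.2, -0.98, -0.001], [-0.006, 0.002, -1.0]]
ft_force: [-0.1, 0.3, 1.2]
grip_width: 0.0
```

Run:
```python
from h import *
go(r2w([-.165,.045,.046]))
im,d=vision.get_image("side"); im2,d2=vision.get_image("top")
A=cv2.resize(im[170:320,280:480],(600,450),interpolation=cv2.INTER_CUBIC)
cv2.imwrite("pics/pre.png",A[:,:,::-1])
```

```text
t 4.1 w [0.3896 0.1436 0.0439] reader [-0.2156  0.0408  0.0439] F [-0.08  0.29  1.17] grip 0.0 q [  3.8  20.8 108.   -0.   51.5 105.3]
shift units [ 1.263 -0.113 -0.061] turn units [ 0.011  0.038 -0.038]
```

View pics/pre.png

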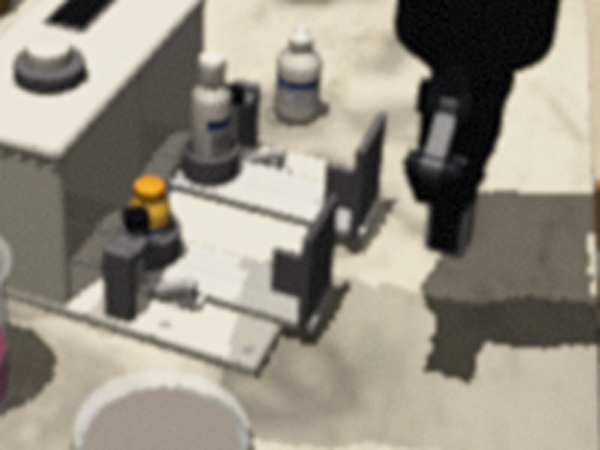

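The shut finger is at about (450,240) in the crop, in front of the left push plate at (320,260), with a clear way in. I'll approach it slowly.

Request:
jog_arm(
  plan=[
    [[0.3, -0.11, 0, 0, 0, 0], [0.3, 0, 0, 0, 0, 0], [0.3, 0, 0, 0, 0, 0], [0.25, 0, 0, 0, 0, 0], [0, 0, 0, 0, 0, 0]],
  ],
)

```text
time_s: 4.7
position: [0.4388, 0.1388, 0.0462]
tool_rot: [[0.979, -0.202, 0.001], [-0.202, -0.979, 0.0], [0.001, -0.0, -1.0]]
ft_force: [-0.6, -0.4, 0.0]
grip_width: -0.0003
```

Request:
jog_arm(
  plan=[
    [[0.1, 0, 0, 0, 0, 0], [0.1, 0, 0, 0, 0, 0], [0.1, 0, 0, 0, 0, 0], [0.1, 0, 0, 0, 0, 0], [0, 0, 0, 0, 0, 0]],
  ],
)

```text
time_s: 5.2
position: [0.4529, 0.136, 0.0458]
tool_rot: [[0.98, -0.201, -0.001], [-0.201, -0.98, 0.0], [-0.001, 0.0, -1.0]]
ft_force: [-3.0, 0.6, 1.2]
grip_width: -0.0002
```

Run:
```python
from h import *
go(r2w([-.107,.045,.046]))
```

```text
t 5.2 w [0.4529 0.136  0.0458] reader [-0.152   0.0457  0.0458] F [-3.02  0.59  1.19] grip -0.0002 q [  2.3  25.   99.4   0.   55.7 103.9]
shift units [ 1.126  0.009 -0.005] turn units [ 0.     0.004 -0.048]
```

Contact at about 3 N, as the spring figure says. Now I'll push about 57 mm slowly.

Request:
jog_arm(
  plan=[
    [[0.1, 0, 0, 0, 0, -0.04], [0.12, 0, 0, 0, 0, 0], [0.12, 0, 0, 0, 0, 0], [0.12, 0, 0, 0, 0, 0], [0.12, 0, 0, 0, 0, 0], [0.12, 0, 0, 0, 0, 0], [0.12, 0, 0, 0, 0, 0], [0.12, 0, 0, 0, 0, 0], [0.12, 0, 0, 0, 0, 0], [0, 0, 0, 0, 0, 0]],
  ],
)

```text
time_s: 6.2
position: [0.4939, 0.1278, 0.0458]
tool_rot: [[0.981, -0.195, -0.002], [-0.195, -0.981, 0.0], [-0.002, 0.0, -1.0]]
ft_force: [-6.5, 2.3, 4.4]
grip_width: -0.0
```

```bash
cat >> h.py <<'E'
def vialpos(name):
    im,d=vision.get_image("side"); cv2.imwrite(f"pics/{name}.png",cv2.resize(im[150:300,240:440],(800,600),interpolation=cv2.INTER_CUBIC)[:,:,::-1])
    W=(world("side",d)-O)@RR; hsv=cv2.cvtColor(im,cv2.COLOR_RGB2HSV)
    m=(hsv[...,1]>170)&(hsv[...,0]>8)&(hsv[...,0]<28)&(abs(W[...,1]-.045)<.03)&(W[...,2]>.03)&(W[...,2]<.09)&(W[...,0]>-.09)&(W[...,0]<.03)
    print("vial px",m.sum(),"reader med",np.median(W[m],0).round(4)); 
    m=(abs(W[...,1]-.045)<.022)&(W[...,2]>.03)&(W[...,2]<.085)&(W[...,0]<-.06)&(W[...,0]>-.17)
    print("plate-ish",m.sum(),np.percentile(W[m][:,0],[5,25,50,75,95]).round(4) if m.any() else "")
E
python3 - <<'E'
from h import *
go(r2w([-.095,.045,.046])); vialpos("push1")
E
```

```text
t 6.2 w [0.4939 0.1278 0.0458] reader [-0.1103  0.0456  0.0458] F [-6.49  2.28  4.37] grip -0.0 q [  1.2  27.9  93.5   0.   58.7 102.4]
shift units [ 0.381  0.014 -0.006] turn units [ 0.002  0.014 -0.007]
vial px 98 reader med [-0.0001  0.0505  0.0583]
plate-ish 321 [-0.1154 -0.0996 -0.099  -0.0949 -0.0745]
```

View pics/push1.png

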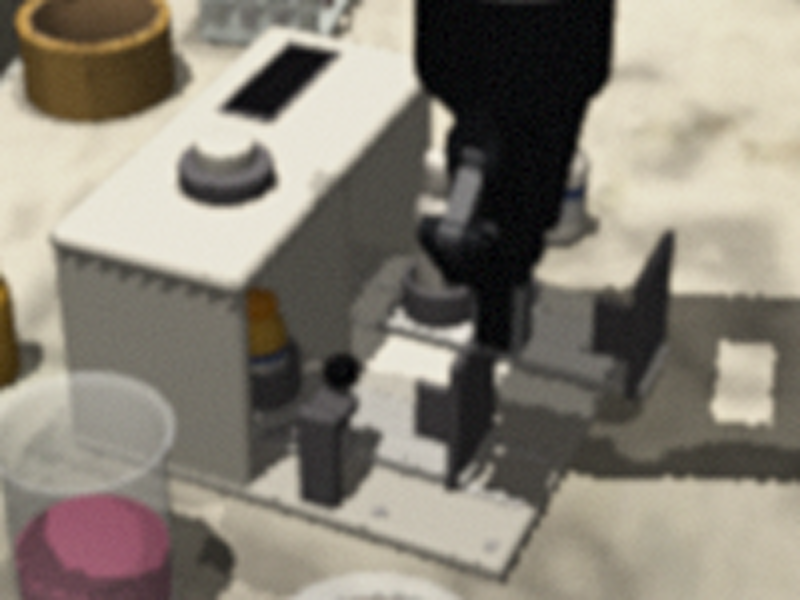

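The plate face is at reader x≈-0.100, so the carriage is at roughly 0.050. The vial is still upright, partly under the hood at (265,320). The catch margin is thin, so I'll push about 9 mm more and then draw back slowly.

Request:
jog_arm(
  plan=[
    [[0.1, 0, 0, 0, 0, 0], [0.1, 0, 0, 0, 0, 0], [0.04, 0, 0, 0, 0, 0], [0, 0, 0, 0, 0, 0]],
  ],
)

```text
time_s: 6.65
position: [0.5028, 0.1261, 0.0458]
tool_rot: [[0.981, -0.195, -0.003], [-0.195, -0.981, 0.0], [-0.003, 0.0, -1.0]]
ft_force: [-7.0, 2.0, 5.4]
grip_width: -0.0003
```

Run:
```python
from h import *
go(r2w([-.16,.045,.046])); vialpos("push2")
```

```text
t 6.65 w [0.5028 0.1261 0.0458] reader [-0.1011  0.0456  0.0458] F [-6.95  1.97  5.37] grip -0.0003 q [  1.   28.6  92.2   0.   59.4 102.2]
shift units [-1.471e+00  1.600e-02 -1.000e-03] turn units [ 0.002  0.018 -0.006]
vial px 32 reader med [0.0054 0.0479 0.0562]
plate-ish 319 [-0.1064 -0.0905 -0.0901 -0.0855 -0.0651]
```

The plate is at -0.0905, so the carriage is at about 0.0595, well past the catch. Drawing back slowly now.

Request:
jog_arm(
  plan=[
    [[-0.08, 0, 0, 0, 0, 0], [-0.1, 0, 0, 0, 0, 0], [-0.1, 0, 0, 0, 0, 0], [-0.1, 0, 0, 0, 0, 0], [-0.1, 0, 0, 0, 0, 0], [-0.1, 0, 0, 0, 0, 0], [-0.1, 0, 0, 0, 0, 0], [-0.1, 0, 0, 0, 0, 0], [-0.2, 0, 0, 0, 0, 0], [-0.3, 0, 0, 0, 0, 0]],
  ],
)

```text
time_s: 7.7
position: [0.4534, 0.1359, 0.0459]
tool_rot: [[0.981, -0.196, 0.0], [-0.196, -0.981, 0.0], [0.0, -0.0, -1.0]]
ft_force: [0.3, 0.5, 0.5]
grip_width: 0.0005
```

Request:
jog_arm(
  plan=[
    [[-0.3, 0, 0, 0, 0, 0], [0, 0, 0, 0, 0, 0], [0, 0, 0, 0, 0, 0]],
  ],
)

```text
time_s: 8.0
position: [0.442, 0.1383, 0.0461]
tool_rot: [[0.981, -0.195, 0.001], [-0.195, -0.981, -0.0], [0.001, -0.0, -1.0]]
ft_force: [-0.9, 0.2, 0.5]
grip_width: 0.0003
```

Run:
```python
from h import *
go(r2w([-.16,.045,.2])); vialpos("latched")
```

```text
t 8.0 w [0.442  0.1383 0.0461] reader [-0.1632  0.0458  0.0461] F [-0.92  0.15  0.48] grip 0.0003 q [  2.7  24.2 100.9  -0.   54.9 103.9]
shift units [ 0.083  0.019 -3.846] turn units [-0.001 -0.004 -0.006]
vial px 146 reader med [-0.0079  0.0517  0.0571]
plate-ish 361 [-0.1569 -0.1094 -0.1089 -0.1049 -0.0841]
```

View pics/latched.png

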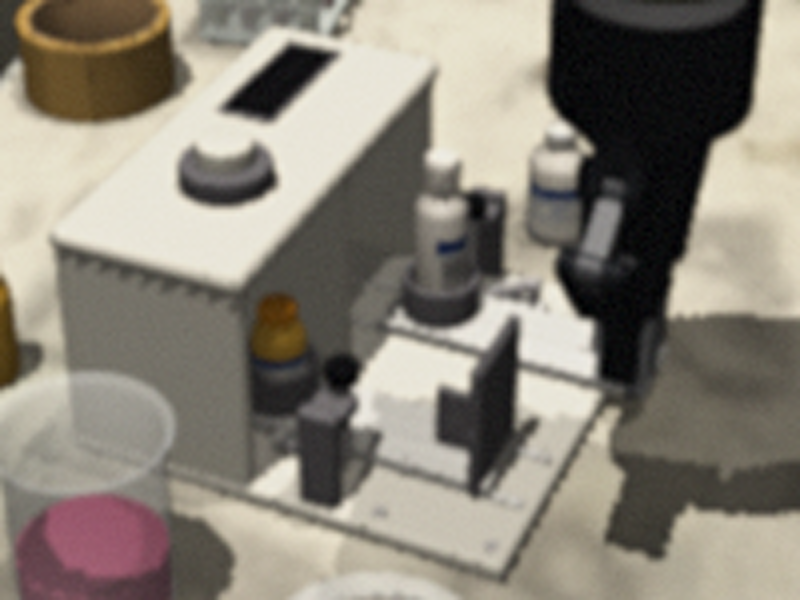

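The carriage stayed in: plate face at (495,400) in the crop, x≈-0.109, so about 0.041. The vial stands upright at (278,340) and the other carriage is out. Next I'll lift clear and re-measure the button.

Request:
jog_arm(
  plan=[
    [[-0.3, 0, -0.5, 0, 0, 0], [0, 0, -0.9, 0, 0, 0], [0, 0, -0.9, 0, 0, 0], [0, 0, -0.9, 0, 0, 0], [0, 0, -0.9, 0, 0, 0], [0, 0, -0.5, 0, 0, 0], [0, 0, 0, 0, 0, 0]],
  ],
)

```text
time_s: 8.75
position: [0.4317, 0.1406, 0.2326]
tool_rot: [[0.981, -0.196, 0.006], [-0.196, -0.981, 0.0], [0.006, -0.002, -1.0]]
ft_force: [0.1, 0.1, -1.5]
grip_width: 0.0
```

Run:
```python
from h import *
for n,f in(("top","top0.npz"),("side","side0.npz")):
    d=np.load(f)["d"]; W=(world(n,d)-O)@RR
    m=(W[...,2]>.136)&(W[...,2]<.15)&(W[...,0]>-.01)&(W[...,0]<.065)&(W[...,1]>-.02)&(W[...,1]<.1)
    P=W[m]; print(n,m.sum(),P.mean(0).round(4),((P.max(0)+P.min(0))/2).round(4),np.ptp(P,0).round(4),np.median(P[:,2]))
    h=(abs(W[...,2]-.12)<.006)&(W[...,0]>.0)&(W[...,0]<.06)&(abs(W[...,1])<.09); print("hood z",np.median(W[h][:,2]))
    c=(P.max(0)+P.min(0))/2
go(r2w([.026,.036,.185]))
```

```text
top 114 [0.0195 0.0397 0.1419] [0.0196 0.0415 0.1409] [0.0245 0.029  0.0099] 0.14189513671325443
hood z 0.12077369988808351
side 125 [0.0187 0.0437 0.1408] [0.0198 0.0413 0.1401] [0.0245 0.026  0.0075] 0.14138358440521803
hood z 0.1202856903492816
t 8.75 w [0.4317 0.1406 0.2326] reader [-0.1738  0.046   0.2326] F [ 0.14  0.1  -1.51] grip 0.0 q [  3.   10.5  85.2   0.   83.9 104.3]
shift units [4.987 0.244 1.218] turn units [-0.01  -0.039 -0.009]
```

Request:
jog_arm(
  plan=[
    [[0.8, 0.02, 0, 0, 0, 0], [0.8, 0.02, 0, 0, 0, 0], [0.8, 0.02, 0, 0, 0, 0], [0.8, 0.02, 0, 0, 0, 0], [0.8, 0.02, 0, 0, 0, 0], [0.82, 0.02, 0, 0, 0, 0], [0, 0, 0.4, 0, 0, 0], [0, 0, 0.4, 0, 0, 0], [0, 0, 0.4, 0, 0, 0], [0, 0, 0, 0, 0, 0]],
  ],
)

```text
time_s: 9.75
position: [0.6172, 0.098, 0.1783]
tool_rot: [[0.981, -0.196, -0.006], [-0.196, -0.981, 0.0], [-0.006, 0.001, -1.0]]
ft_force: [0.5, 0.1, -0.7]
grip_width: -0.0004
```

Run:
```python
from h import *
go(r2w([.0195,.0413,.146])); vialpos("above")
```

```text
t 9.75 w [0.6172 0.098  0.1783] reader [0.0165 0.0403 0.1783] F [ 0.48  0.13 -0.67] grip -0.0004 q [-1.8 30.5 63.4  0.  86.5 99.5]
shift units [ 0.08  -0.026  0.808] turn units [ 0.007  0.042 -0.01 ]
vial px 147 reader med [-0.008   0.0524  0.0575]
plate-ish 342 [-0.1097 -0.1093 -0.1088 -0.1046 -0.084 ]
```

View pics/above.png

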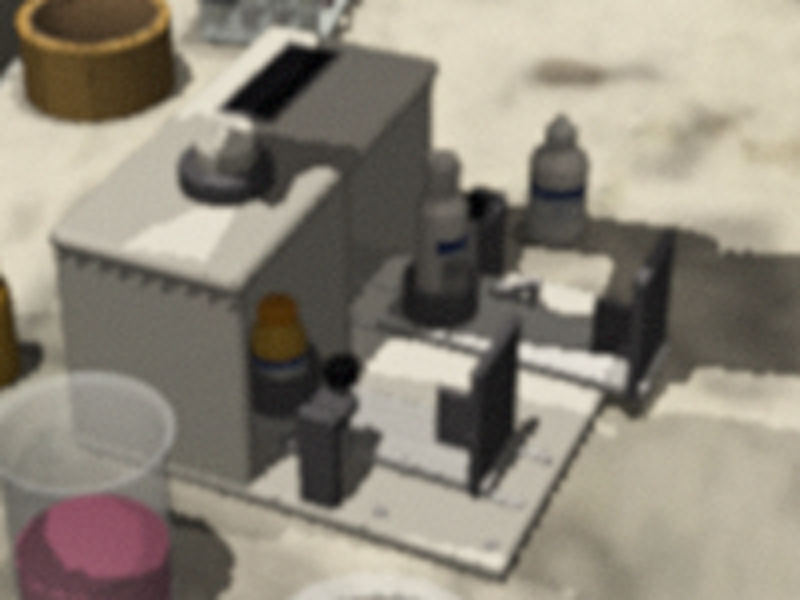

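The crop shows the latched carriage and the gripper's shadow on the hood, but not the gripper itself. I'll check the full views before pressing.

Run:
```python
from h import *
i1,d1=vision.get_image("side");i2,d2=vision.get_image("top")
s=env.observe(); print(proj("side",s["position"]),proj("top",s["position"]),s["position"])
cv2.imwrite("pics/full_s.png",i1[:,:,::-1]);cv2.imwrite("pics/full_t.png",i2[:,:,::-1])
W=world("side",d1); print(W[170,297],W[160,297],W[187,297])
```

```text
(np.float64(295.9702992206346), np.float64(163.60967355987435)) (np.float64(275.99008447247553), np.float64(187.7788161587401)) [0.61859782 0.09812936 0.18218421]
[0.64653361 0.01129253 0.12026826] [ 7.31958730e-01 -2.47047067e-01 -1.29370396e-04] [0.61665186 0.10477464 0.14156309]
```

View pics/full_s.png

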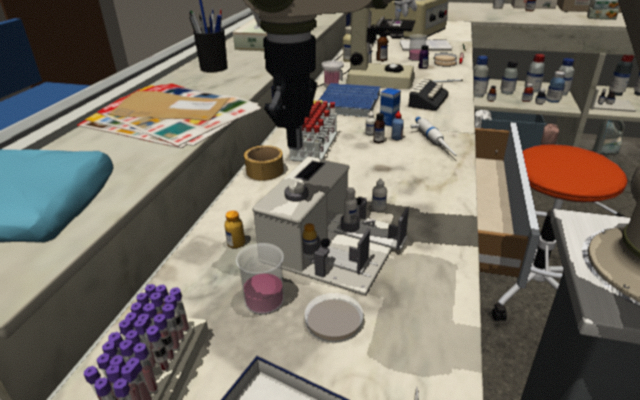

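View pics/full_t.png

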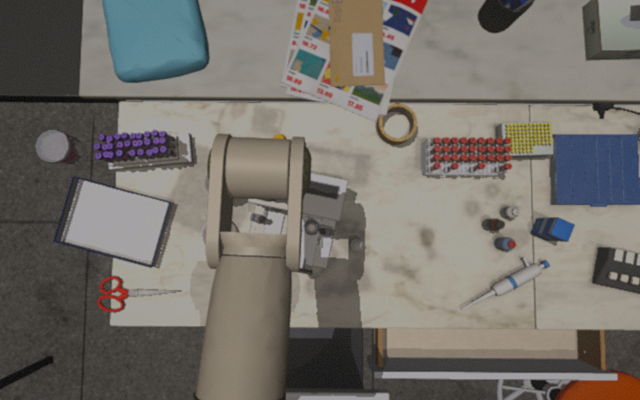

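Run:
```python
from h import *
i1,d1=vision.get_image("side")
W=(world("side",d1)-O)@RR
m=(abs(W[...,0]-.0195)<.04)&(abs(W[...,1]-.041)<.04)&(W[...,2]>.15)&(W[...,2]<.25)
v,u=np.where(m); print(len(v),v.max(),u.min(),u.max(),np.percentile(W[m][:,2],[0,1,5]))
P=W[m&(W[...,2]<.2)]; print(P.min(0),P.max(0))
go(r2w([.0195,.0413,.146]))
cv2.imwrite("pics/tip.png",cv2.resize(i1[100:210,240:360],(720,660)[:2] if 0 else (654,600),interpolation=cv2.INTER_CUBIC)[:,:,::-1])
```

```text
320 148 286 302 [0.21298779 0.21419578 0.21566342]Traceback (most recent call last):
  File "<stdin>", line 6, in <module>
    return umr_minimum(a, axis, None, out, keepdims, initial, where)
ValueError: zero-size array to reduction operation minimum which has no identity
```

Run:
```python
from h import *
i1,d1=vision.get_image("side")
W=(world("side",d1)-O)@RR
go(r2w([.0195,.0413,.146]))
for v in range(135,172,3): print(v,[ (W[v,u].round(3).tolist(), int(i1[v,u].mean())) for u in (290,296,302)])
cv2.imwrite("pics/tip2.png",cv2.resize(i1[100:210,240:360],(654,600),interpolation=cv2.INTER_CUBIC)[:,:,::-1])
```

```text
t 10.0 w [0.6187 0.0981 0.1827] reader [0.0179 0.0407 0.1827] F [-0.33 -0.8  -0.35] grip 0.0005 q [-1.8 30.3 63.1 -0.  86.6 99.5]
shift units [ 0.038 -0.015  0.917] turn units [-0.001 -0.009 -0.008]
135 [([0.018, 0.054, 0.239], 8), ([0.012, 0.046, 0.237], 46), ([0.184, -0.286, 0.066], 83)]
138 [([0.019, 0.053, 0.233], 15), ([0.013, 0.045, 0.231], 40), ([0.009, 0.033, 0.227], 83)]
141 [([0.021, 0.051, 0.227], 10), ([0.013, 0.045, 0.226], 36), ([0.008, 0.034, 0.222], 84)]
144 [([0.02, 0.052, 0.222], 9), ([0.013, 0.045, 0.221], 37), ([0.009, 0.034, 0.217], 71)]
147 [([0.025, 0.045, 0.213], 81), ([0.013, 0.046, 0.216], 53), ([0.181, -0.277, 0.038], 91)]
150 [([0.21, -0.269, 0.028], 132), ([0.194, -0.27, 0.031], 108), ([0.181, -0.276, 0.031], 114)]
153 [([0.213, -0.273, 0.017], 126), ([0.196, -0.272, 0.021], 98), ([0.181, -0.275, 0.023], 97)]
156 [([0.212, -0.27, 0.011], 118), ([0.197, -0.274, 0.012], 121), ([0.18, -0.274, 0.015], 104)]
159 [([0.216, -0.275, -0.001], 131), ([0.197, -0.272, 0.004], 130), ([0.18, -0.273, 0.008], 136)]
162 [([0.206, -0.259, 0.0], 167), ([0.195, -0.269, -0.002], 153), ([0.068, -0.07, 0.121], 196)]
165 [([0.201, -0.248, -0.002], 197), ([0.185, -0.251, 0.0], 190), ([0.064, -0.062, 0.119], 219)]
168 [([0.192, -0.232, -0.0], 205), ([0.067, -0.044, 0.121], 213), ([0.058, -0.051, 0.119], 181)]
171 [([0.185, -0.221, -0.001], 204), ([0.063, -0.036, 0.119], 219), ([0.051, -0.038, 0.121], 37)]
```

View pics/tip2.png

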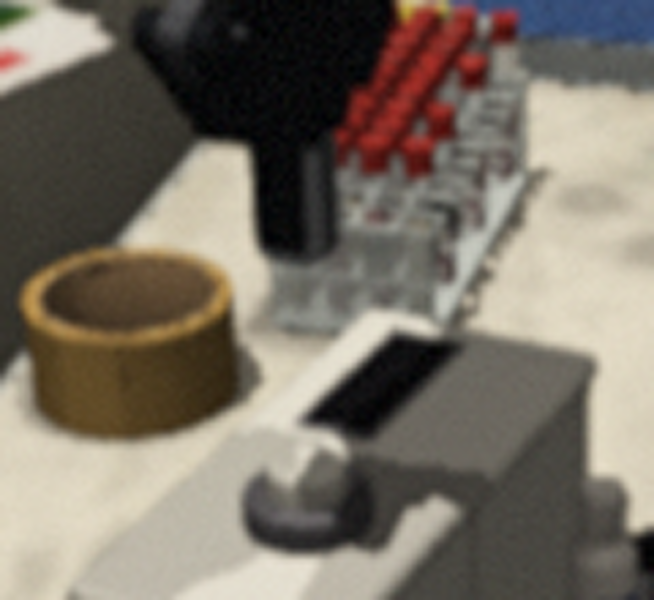

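Run:
```python
from h import *
for p in ([.3896,.1436,.0439],[.4939,.1278,.0458],[.442,.1383,.0461],[.6187,.0981,.1827],[.6187,.0981,.213]): print(p,np.round(proj("side",p),1))
# crop mapping: pre: x=280+cx/3,y=170+cy/3 ; push1/latched: x=240+cx/4,y=150+cy/4
print("pre tip bottom ~",280+447/3,170+253/3," latched ~",240+635/4,150+390/4)
```

```text
[0.3896, 0.1436, 0.0439] [427.5 267.6]
[0.4939, 0.1278, 0.0458] [365.1 251.1]
[0.442, 0.1383, 0.0461] [395.3 259.5]
[0.6187, 0.0981, 0.1827] [295.9 163.3]
[0.6187, 0.0981, 0.213] [295.  146.6]
pre tip bottom ~ 429.0 254.33333333333331  latched ~ 398.75 247.5
```

The visible fingertip is about 30 mm above the reported TCP: z 0.213 by depth against 0.183. Earlier pictures show the same 13 px offset, so it's consistent. I won't trust the reported height here. I'll come down in small steps and watch force and picture.

Request:
jog_arm(
  plan=[
    [[0.04, 0, 0.3, 0, 0, 0], [0, 0, 0.3, 0, 0, 0], [0, 0, 0.2, 0, 0, 0], [0, 0, 0, 0, 0, 0], [0, 0, 0, 0, 0, 0]],
  ],
)

```text
time_s: 10.5
position: [0.6199, 0.0979, 0.1498]
tool_rot: [[0.981, -0.195, -0.0], [-0.195, -0.981, -0.0], [-0.0, 0.0, -1.0]]
ft_force: [0.1, -0.1, 0.8]
grip_width: 0.0002
```

```bash
cat >> h.py <<'E'
def tip(name):
    i1,d1=vision.get_image("side"); W=(world("side",d1)-O)@RR
    s=i1.mean(-1); m=(abs(W[...,0]-.0195)<.04)&(abs(W[...,1]-.041)<.04)&(W[...,2]>.147)&(W[...,2]<.25)
    P=W[m]; z=np.percentile(P[:,2],1); L=P[P[:,2]<z+.02]; print("tip z",z.round(4),"ctr near",np.median(L,0).round(4),L.min(0).round(4),L.max(0).round(4))
    cv2.imwrite(f"pics/{name}.png",cv2.resize(i1[100:270,230:410],(635,600),interpolation=cv2.INTER_CUBIC)[:,:,::-1])
E
python3 - <<'E'
from h import *
go(r2w([.0195,.0413,.12])); tip("d1")
E
```

```text
t 10.5 w [0.6199 0.0979 0.1498] reader [0.0192 0.0407 0.1498] F [ 0.09 -0.07  0.76] grip 0.0002 q [-1.8 31.8 65.9 -0.  82.3 99.5]
shift units [ 0.008 -0.016  0.745] turn units [ 0.     0.002 -0.008]
tip z 0.1822 ctr near [0.0142 0.0475 0.1928] [0.0088 0.0317 0.1797] [0.0311 0.0551 0.2022]
```

View pics/d1.png

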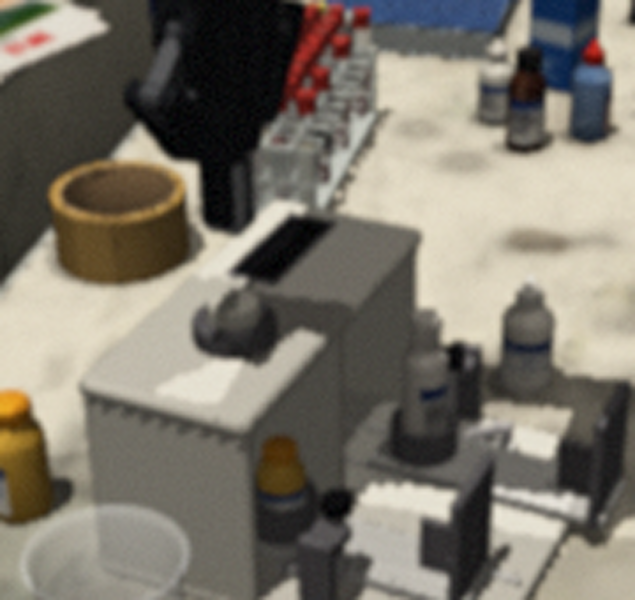

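The tip shows at (228,225), about 38 mm above the button by depth. I'll step down 12 mm and check force.

Request:
jog_arm(
  plan=[
    [[0, 0, 0.1, 0, 0, 0], [0, 0, 0.1, 0, 0, 0], [0, 0, 0.1, 0, 0, 0], [0, 0, 0, 0, 0, 0]],
  ],
)

```text
time_s: 10.95
position: [0.6196, 0.0979, 0.1372]
tool_rot: [[0.981, -0.196, -0.001], [-0.196, -0.981, 0.0], [-0.001, 0.0, -1.0]]
ft_force: [0.4, -1.3, 0.6]
grip_width: 0.0002
```

Request:
jog_arm(
  plan=[
    [[0, 0, 0.05, 0, 0, 0], [0, 0, 0.05, 0, 0, 0], [0, 0, 0.05, 0, 0, 0], [0, 0, 0, 0, 0, 0]],
  ],
)

```text
time_s: 11.35
position: [0.6198, 0.0979, 0.1316]
tool_rot: [[0.981, -0.195, -0.001], [-0.195, -0.981, -0.0], [-0.001, 0.0, -1.0]]
ft_force: [-0.6, -0.3, 0.2]
grip_width: 0.0
```

Run:
```python
from h import *
go(r2w([.0195,.0413,.12])); tip("d2")
```

```text
t 11.35 w [0.6198 0.0979 0.1316] reader [0.019  0.0406 0.1316] F [-0.57 -0.35  0.22] grip 0.0 q [-1.8 32.6 67.5 -0.  79.9 99.5]
shift units [ 0.012 -0.017  0.29 ] turn units [ 0.001  0.004 -0.008]
tip z 0.164 ctr near [0.0143 0.0473 0.1748] [0.0086 0.0337 0.1621] [0.0327 0.0545 0.1839]
```

View pics/d2.png

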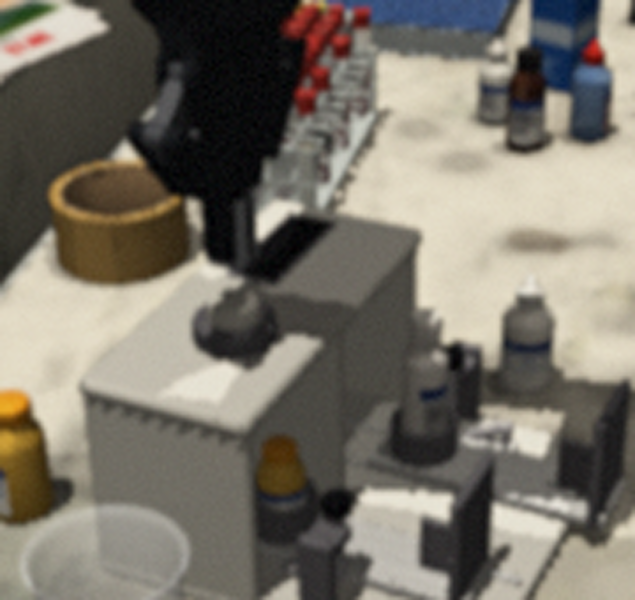

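There's no contact even at a reported height of 0.132, so the picture is right: the tip is about 21 mm above the button. I'll go down 16 mm and then in 2 mm steps.

Request:
jog_arm(
  plan=[
    [[0, 0, 0.1, 0, 0, 0], [0, 0, 0.1, 0, 0, 0], [0, 0, 0.1, 0, 0, 0], [0, 0, 0.1, 0, 0, 0], [0, 0, 0, 0, 0, 0], [0, 0, 0, 0, 0, 0]],
  ],
)

```text
time_s: 12.0
position: [0.6199, 0.0978, 0.1158]
tool_rot: [[0.981, -0.195, -0.0], [-0.195, -0.981, 0.0], [-0.0, 0.0, -1.0]]
ft_force: [-0.9, -0.3, -0.0]
grip_width: 0.0003
```

Request:
jog_arm(
  plan=[
    [[0, 0, 0.05, 0, 0, 0], [0, 0, 0.05, 0, 0, 0], [0, 0, 0, 0, 0, 0], [0, 0, 0, 0, 0, 0]],
  ],
)

```text
time_s: 12.4
position: [0.6199, 0.0979, 0.1119]
tool_rot: [[0.981, -0.195, -0.0], [-0.195, -0.981, 0.0], [-0.0, -0.0, -1.0]]
ft_force: [-1.1, -0.4, 0.6]
grip_width: -0.0002
```

Request:
jog_arm(
  plan=[
    [[0, 0, 0.05, 0, 0, 0], [0, 0, 0, 0, 0, 0], [0, 0, 0, 0, 0, 0]],
  ],
)

```text
time_s: 12.7
position: [0.6201, 0.0979, 0.1101]
tool_rot: [[0.981, -0.195, 0.0], [-0.195, -0.981, 0.0], [0.0, -0.0, -1.0]]
ft_force: [0.7, 0.1, 0.9]
grip_width: -0.0002
```

Request:
jog_arm(
  plan=[
    [[0, 0, 0.05, 0, 0, 0], [0, 0, 0, 0, 0, 0], [0, 0, 0, 0, 0, 0]],
  ],
)

```text
time_s: 13.0
position: [0.62, 0.0979, 0.1081]
tool_rot: [[0.981, -0.195, 0.0], [-0.195, -0.981, 0.0], [0.0, -0.0, -1.0]]
ft_force: [-0.5, 0.2, 3.2]
grip_width: -0.0003
```

Request:
jog_arm(
  plan=[
    [[0, 0, 0.05, 0, 0, 0], [0, 0, 0, 0, 0, 0], [0, 0, 0, 0, 0, 0]],
  ],
)

```text
time_s: 13.3
position: [0.62, 0.0978, 0.1061]
tool_rot: [[0.981, -0.195, 0.0], [-0.195, -0.981, -0.0], [0.0, -0.0, -1.0]]
ft_force: [0.2, -0.7, 4.3]
grip_width: 0.0001
```

Run:
```python
from h import *
go(r2w([.0195,.0413,.105])); tip("d3")
```

```text
t 13.3 w [0.62   0.0978 0.1061] reader [0.0193 0.0407 0.1061] F [ 0.24 -0.67  4.31] grip 0.0001 q [-1.8 33.9 69.6  0.  76.5 99.4]
shift units [ 0.004 -0.016  0.027] turn units [-0.001 -0.003 -0.008]
tip z 0.1486 ctr near [0.0147 0.0505 0.1579] [0.0089 0.033  0.1472] [0.0278 0.056  0.1686]
```

View pics/d3.png

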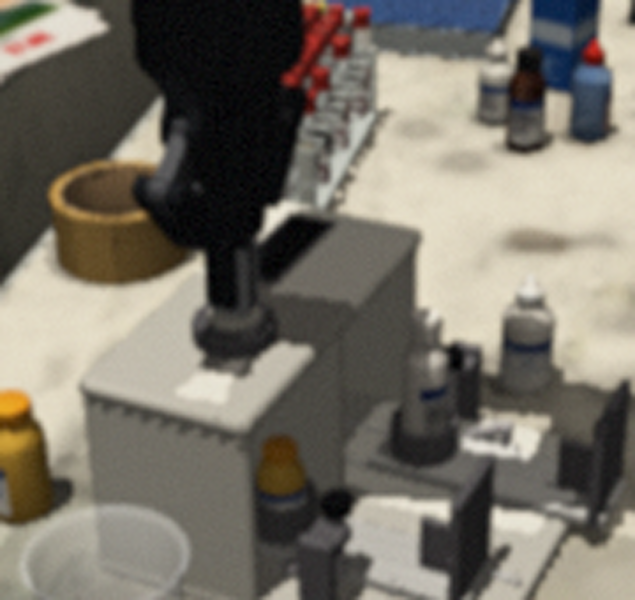

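The finger sits on the button at (232,310) with 4.3 N against it. I'll press on until it clearly bottoms above 5 N.

Request:
jog_arm(
  plan=[
    [[0, 0, 0.05, 0, 0, 0], [0, 0, 0, 0, 0, 0], [0, 0, 0, 0, 0, 0]],
  ],
)

```text
time_s: 13.65
position: [0.6201, 0.0979, 0.1054]
tool_rot: [[0.981, -0.195, 0.002], [-0.195, -0.981, -0.0], [0.002, -0.0, -1.0]]
ft_force: [-2.9, 0.1, 12.7]
grip_width: -0.0
```

Request:
jog_arm(
  plan=[
    [[0, 0, 0.04, 0, 0, 0], [0, 0, 0, 0, 0, 0], [0, 0, 0, 0, 0, 0]],
  ],
)

```text
time_s: 13.95
position: [0.6203, 0.0979, 0.1052]
tool_rot: [[0.981, -0.195, 0.003], [-0.195, -0.981, -0.0], [0.003, -0.0, -1.0]]
ft_force: [-6.3, -0.3, 21.0]
grip_width: 0.0
```

The button bottomed out: 21 N, with the tip stopped at 0.105. Now I'll go straight up and then back off to a clear spot.

Request:
jog_arm(
  plan=[
    [[0, 0, -0.1, 0, 0, 0], [0, 0, -0.1, 0, 0, 0], [0, 0, -0.2, 0, 0, 0], [0, 0, -0.5, 0, 0, 0], [0, 0, -0.8, 0, 0, 0], [0, 0, -0.8, 0, 0, 0], [0, 0, -0.8, 0, 0, 0], [0, 0, -0.8, 0, 0, 0], [0, 0, 0, 0, 0, 0]],
  ],
)

```text
time_s: 14.85
position: [0.6209, 0.0979, 0.2708]
tool_rot: [[0.981, -0.195, 0.007], [-0.195, -0.981, -0.0], [0.007, -0.001, -1.0]]
ft_force: [0.0, 0.1, -0.0]
grip_width: 0.0001
```

Request:
jog_arm(
  plan=[
    [[-0.8, 0, 0, 0, 0, 0], [-0.8, 0, 0, 0, 0, 0], [-0.8, 0, 0, 0, 0, 0], [-0.8, 0, 0, 0, 0, 0], [-0.8, 0, 0, 0, 0, 0], [-0.8, 0, 0, 0, 0, 0], [-0.4, 0, 0, 0, 0, 0], [0, 0, 0, 0, 0, 0], [0, 0, 0, 0, 0, 0], [0, 0, 0, 0, 0, 0]],
  ],
)

```text
time_s: 15.85
position: [0.4166, 0.1383, 0.2659]
tool_rot: [[0.981, -0.196, -0.001], [-0.196, -0.981, -0.0], [-0.001, 0.0, -1.0]]
ft_force: [0.2, 0.1, -0.9]
grip_width: 0.0001
```

Run:
```python
from h import *
go(r2w([-.2,.0413,.2])); vialpos("end")
i,d=vision.get_image("side"); W=(world("side",d)-O)@RR
m=(W[...,2]>.133)&(W[...,2]<.15)&(W[...,0]>-.01)&(W[...,0]<.065)&(W[...,1]>-.02)&(W[...,1]<.1); print("button z",np.percentile(W[m][:,2],[50,90]))
W0=(world("side",np.load("side0.npz")["d"])-O)@RR
for n,V in(("start",W0),("now",W)):
    m=(abs(V[...,0]+.045)<.014)&(abs(V[...,1]+.045)<.014)&(V[...,2]>.06)&(V[...,2]<.11); print("bottle",n,V[m].mean(0).round(4),m.sum())
    m=(abs(V[...,1]+.045)<.02)&(V[...,2]>.03)&(V[...,2]<.08)&(V[...,0]<-.12)&(V[...,0]>-.17); print("right plate",n,np.median(V[m][:,0]).round(4))
    
for q in("dish","dropper","glass_beaker"):
    o=spotter.trace("side",q)
    if o: px=o[0]["pixels"]; print(q,o[0]["rect"])
```

```text
t 15.85 w [0.4166 0.1383 0.2659] reader [-0.1881  0.0408  0.2659] F [ 0.2   0.15 -0.92] grip 0.0001 q [  2.8   7.9  82.9  -0.   89.2 104.1]
shift units [-0.297 -0.012  1.647] turn units [ 0.002  0.005 -0.011]
vial px 146 reader med [-0.0077  0.0519  0.0568]
plate-ish 336 [-0.1098 -0.1093 -0.1088 -0.1042 -0.0835]
button z [0.1407767 0.1422654]
bottle start [-0.0466 -0.0383  0.082 ] 269
right plate start -0.1482
bottle now [-0.0466 -0.0384  0.0822] 267
right plate now -0.1483
dish [305.5, 292.6, 362.7, 345.6]
dropper [367.9, 177.6, 386.3, 214.4]
glass_beaker [237.1, 243.6, 285.7, 312.6]
```

View pics/end.png

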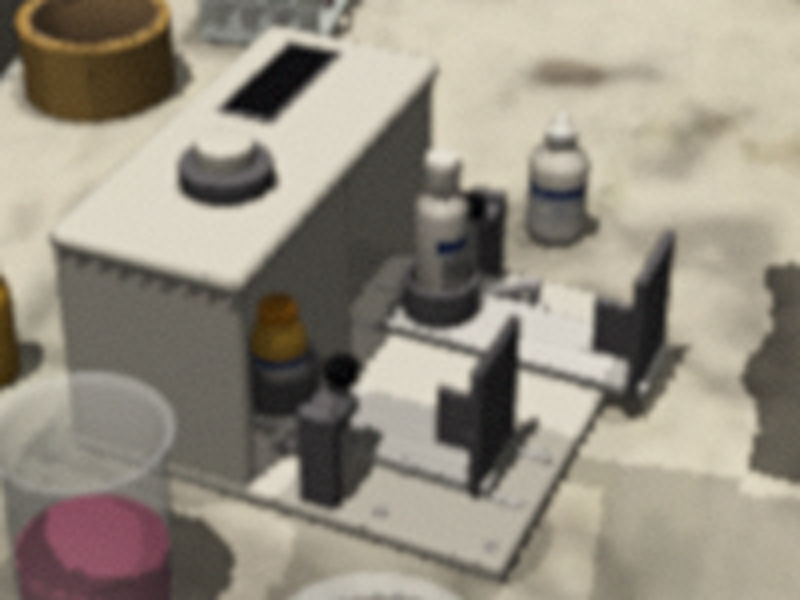

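The end picture shows everything in place:
- **Button:** up at (225,155).
- **Left carriage:** latched, plate at (495,400).
- **Vial:** upright under the hood edge at (278,340).
- **Tall bottle and right carriage:** unmoved at (443,240) and (652,310).

The robot is clear, so I'm handing in.

```bash
python3 -c "
from rig import close_job
print(close_job())"
```

```text
the job is handed in; nothing more can be done
None
```

The job is done and handed in, with the robot clock at about 16 s of the 43 s allowed; no verdict was reported.

**What I did:** The short vial was in the left lane. With the shut fingers I pushed that carriage to about 0.059 m, past its catch, and drew back slowly until it latched. Then I pressed the start button until it bottomed out (21 N at the wrist) and backed the arm well clear.

**Last checks in the side camera:**
- **Left carriage:** plate face at x≈-0.109, so about 0.041 m in, with the vial upright in its pocket.
- **Right carriage and tall bottle:** unchanged from the start to within 0.5 mm.
- **Button:** its top is back at z≈0.141, where it started.
- **Bystanders:** the dish, dropper and beaker are where they were, to within a few pixels.

**What disagreed:** The visible fingertip sat about 30 mm above the reported TCP throughout. The push still worked, though the finger met the plate near its top edge instead of at the marked point. For the button I went by force and the picture instead of the reported height.

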